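Unlock the garage tool chest with the key from the hook rail

TASK

Take the key off its hook on the rail, push it fully home into the lock in the blue chest's lid and turn it clockwise until it stops, which draws the hidden bolt. Leave the key in the lock and swing the lid up, well past half-way to upright, so that it stands open on its own. Leave the ice scraper hanging on its hook and the jug, funnel and screwdriver where they are.

Things in the scene. Friction and masses are not known exactly. Their poses are not given: they have to be found in the camera images.
- key_bow (a point): Middle of the key's black plastic head, 61 mm above the blade's tip. The key (40 g) hangs blade down on a peg. z points up from blade to head, x across the blade's width, y through its thickness. Head: flat plate 33 (x) x 9 (y) x 46 mm tall, flat sides; its 14 mm square eye, 65 to 79 mm above the tip, is open along y. The blade fits the lock either way round (half turn about z).
- key_tip (a point): Middle of the end of the key's steel blade; same axes as key_bow. Blade 11 mm wide (x), 4 mm thick (y), 33 mm long, its last 4 mm narrowed to 7.5 x 2.6 mm. Above the blade a black collar 22 x 8.5 mm, 6 mm tall (its underside 33 mm above the tip), then the head.
- rail: Galvanized hook rail on two grey posts, fixed. Origin on the shelf under its middle; x along the rail, z up. Rail 360 mm long, 30 mm tall, front face y = 0; posts at x = +-155 mm behind it, 287 mm tall. Key and red ice scraper hang 32 mm out from it on two level pegs, x = +60 and -60 mm, 275 mm up (either way round).
- peg_end (a point): End of the peg on the rail's x = +60 mm side (the other is 120 mm along -x of this frame; axes are the rail's). Pegs: 5 mm thick, straight, level, pointing to -y, 50 mm long, with a red ball end 7.6 mm across. To take the key off, raise it about 4 mm and draw it along -y until it is clear of the ball.
- keyhole (a point): Middle of the keyhole's mouth, on the brass lock plug's face, 6.5 mm above the lid's top; turns with the plug, tips with the lid. z out of the lock (up when the lid is shut), x along the keyhole: 12.5 (x) by 5.5 mm, with a 3 mm bevel (mouth 18.5 x 11.5). Plug 24 mm across in a dark ring of 48 mm. Key fully home: tip 33 mm below this point, collar on the face.
- lock_plug (a joint): Turn of the lock plug, rad: 0 locked, grows clockwise seen from above, stop 1.25; the bolt is clear from about 1.0. Over its last 4.5 mm the key pushes down a 2 to 3 N spring; the plug turns only with the key within 1 mm of home, then the spring lifts it no more. The key has 0.15 rad of play. Takes about 0.05 N m; stays where left.
- lid (a joint): Opening of the chest's lid, rad: 0 shut, stop 1.3; it turns about the hinge along the chest's back edge, its front edge rising. The bolt holds it until the lock is turned. Counterbalanced: it stays at any angle, and 2 to 3 N at a handle moves it.
- handle_left (a point): Middle of the bar of the left (+y) of two steel bow handles on the lid. Round bar, 10 mm thick, 90 mm long, along y, its middle 42 mm above the lid's top, 140 mm ahead of the hinge, 115 mm to the left of the lock. Axes are the lid's: x to the hinge, z out of the lid.
- handle_right (a point): The same on the right (-y) handle, 115 mm to the right of the lock.
- lid_hinge (a point): Middle of the lid's hinge axis (this frame's y), at the back edge of the blue steel chest, 121 mm above the shelf. Axes of the chest, which is fixed: x front to back, z up. Chest 220 mm deep, 360 wide, 120 high; lid 228 mm deep from the hinge forward, 370 wide, its top 124 mm above the shelf. Keyhole 185 mm ahead of the hinge.
- scraper_mid (a point): Red ice scraper, 211 mm long, head 95 mm wide, hanging head down from a peg; this point is 110 mm above its lower edge. Leave it hanging.
- jug_mid (a point): Closed grey jug standing on the shelf, 100 x 140 x 240 mm; point 100 mm above its foot.
- funnel_mid (a point): Stainless funnel standing on its wide mouth, 124 mm across, 135 mm high; point 50 mm above the shelf.
- screwdriver_mid (a point): Stubby screwdriver with an orange handle, 93 mm long, 33 mm thick, lying on the shelf; point at its middle.

How it is judged (in metres and radians):
On the way, in this order (a step that is already met when the one before it is completed fails the run):
1. the key is fully home in the keyhole, the lock not yet turned (z of key_tip in the frame of keyhole below -0.0313 m and distance between key_tip and keyhole below 0.036 m and value of joint lock_plug below 0.3 rad and value of joint lid below 0.05 rad), for 0.1 s.
2. the key has turned the lock and drawn the bolt, the lid still shut (value of joint lock_plug above 1.05 rad and z of key_tip in the frame of keyhole below -0.029 m and value of joint lid below 0.1 rad), for 0.1 s.
At the end, for the whole second after the job is handed in: The lid stands open by at least 0.8 rad (46 degrees), at rest; the lock is still turned by at least 1.0 rad and the key still sits in it, at least 22 mm deep; the scraper hangs within 50 mm of its start and the jug, funnel and screwdriver lie within 30 mm of theirs (value of joint lid above 0.8 rad and velocity of joint lid between -0.05 and 0.05 rad/s and value of joint lock_plug above 1 rad and z of key_tip in the frame of keyhole below -0.022 m and distance between key_tip and keyhole below 0.036 m and distance of scraper_mid from where it was at the start of the episode below 0.05 m and distance of each of jug_mid, funnel_mid, screwdriver_mid from where it was at the start of the episode below 0.03 m); the robot touches nothing.
It fails at once if the ice scraper is knocked off its hook (distance of scraper_mid from where it was at the start of the episode above 0.12 m).
It fails at once if the jug, funnel or screwdriver is shoved away (distance of any of jug_mid, funnel_mid, screwdriver_mid from where it was at the start of the episode above 0.06 m).
It also fails if it takes over 67 s, if anything falls off the work surface, if the arm or the gripper's body presses on something with over 40 N, if the wrist force passes 120 N, or if a joint passes its speed limit or range.

ROBOT

A 6-joint arm with a two-finger parallel gripper is mounted at the origin on the work surface. World frame = base frame: x ahead of the robot, y to its left, z up, the work surface at z = 0. Lengths are in m, angles in degrees, forces in N, time in s.
With the tool pointing down it reaches from about 0.35 to 0.875 m from the base axis. Payload 4.2 kg.
Tool frame: the origin (TCP) lies on the front face of the gripper's body, between the roots of the fingers; the fingertips stand finger_overhang ahead of it and the grasp point (between the pads) lies 51 mm ahead of it (finger_overhang is the distance from the TCP to the fingertips, in m); z points along the fingers, y is the line along which they close (so a half turn about z gives the same grasp; the last joint's range is limited). The gripper opens to 87 mm and grips with 3 to 60 N. Pads are 19 mm wide; open, the fingers measure 117 mm over their backs; the gripper's body (75 mm by 190 mm) begins 51 mm behind the grasp point.
Start: joints at [-55.141, 22.042, 0.453, 0, -68.411, -14.817], TCP at [0.214, -0.587, 0.292] pointing down, gripper open.
Joint ranges: [-179.83, 179.83], [-69.29, 118.12], [-61.27, 80.66], [-181.25, 117.63], [-171.15, -9.14], [-177.46, 177.46]. Speed limits (degrees/s): [159.86, 159.86, 180, 180, 180, 180].

INTERFACE

Orientations are given as a 3x3 rotation matrix whose columns are the frame's x, y, z axes.
In Python, from station import sense, capture, camera_model, finish_job, finger_overhang gives the robot as it stands. The module is installed in compiled form; this text tells all that it offers.
- The arm moves only by the tool jog_arm, never from a script. Its argument "rows" is a list that holds one entry, the list of rows, each a list of 4 numbers: the shift along the tool's x, y, z in m, then the turn about the tool's z in rad. A call has 1 to 20 rows; each row shifts and turns the commanded pose from where the row before left it, along the tool's axes as they then stand; what a row does not reach is not made up. A row lasts 1/8 s, in which the tool goes at most 62.5 mm and 10.7 degrees, less where a joint would pass 70% of its speed; a pose out of reach is approached as far as the arm can. A call is refused whole if a number of a shift passes 0.0625 or a number of a turn 0.188, either way. A call with a gripper value outside its range is refused whole. "claw" is the opening, from 0 (shut) to 1 (fully open), set as the call begins (left out, the last holds). The fingers move at their own pace and stop on an object; the grip force is fixed at half the most. Time passes only in rows, so rows that do not move let the fingers close. It gives the time, the measured TCP pose, the force, the opening and the grip force at its end, in the units of the state.
- sense(): the state, without advancing time (a new reading comes with each control period).
- capture(name): name is "side" or "top"; returns the picture (480x640x3 uint8, red, green, blue); there is no depth.
- camera_model(name): a dict with "fovy" (degrees; the focal length in pixels is half the picture's height over the tangent of half this angle, whatever the lens; pixels are square), "cx", "cy" (the principal point, pixels), "eye" and "rotation" of the camera in the world. Camera axes: x right, y down, z forward; pixel columns grow to the right and rows downward; lengths in m; the calibration is good to about 2 mm. A picture is of the moment at which its call begins. camera_model takes no time and is no camera call.
- finish_job(): hands the job in; it is judged then, once.
The state is a dict: "time_s": time; "joints": joint angles; "joint_velocities": joint speeds; "effort": joint torques, N m; "tcp_pos": TCP position; "ee_rot": TCP orientation; "wrist_force": force on the tool from outside, world axes, zero at the start; "moment": the same for the moment, N m; "gripper_width": opening from 0.0 (shut) to 1.0 (fully open); "gripper_force": force on a finger pad.
Only numpy, scipy, OpenCV 4.12 (cv2) and the standard library are available. Lean on these libraries where they do the work, as an engineer would, in place of code of your own. Each camera call takes 0.05 s, during which the arm holds its last target. There are 200 camera calls.

## Working session

There is one attempt and no reset: what is moved stays moved. The work goes in short steps, Python scripts to look and compute and a tool call to move; the robot and the scene stay as the last step left them, time stands still between calls to the robot, and variables do not carry over. Pictures are saved under pics/ and viewed, at most 10 in all, crops included, and the job is handed in when it is done.

Besides the shell and the picture viewer there is one more tool, called after "Request:" as name(argument=value, ...), one argument or row to a line, values as JSON. jog_arm: Moves the arm, as the interface text tells. Its arguments: {"type":"object","properties":{"rows":{"type":"array"},"claw":{"type":"number"}},"required":["rows"]}

```bash
mkdir -p pics; python3 - <<'E'
from station import *
import cv2,numpy as np
print({k:np.round(v,4).tolist() for k,v in sense().items()}, finger_overhang)
for n in("side","top"):
    cv2.imwrite(f"pics/{n}0.png",capture(n)[:,:,::-1]); m=camera_model(n); print(n,m)
E
```

```text
{'time_s': 0.0, 'joints': [-55.1408, 22.0922, 0.3781, -0.0293, -68.41, -14.8175], 'joint_velocities': [-0.0669, 0.0283, -0.0236, 0.0904, -0.0938, 0.0667], 'effort': [0.0011, -39.0665, 18.7409, 4.2197, 0.0112, -0.0002], 'tcp_pos': [0.2141, -0.5867, 0.2911], 'ee_rot': [[-0.9395, -0.3425, -0.0008], [-0.3425, 0.9395, 0.002], [0.0001, 0.0022, -1.0]], 'wrist_force': [-0.3336, -0.6401, -0.1978], 'moment': [-0.03, -0.0823, -0.0056], 'gripper_force': 0.0, 'gripper_width': 0.9985} 0.0697
side {'fovy': 50.4835102513453, 'cx': 311.53575481794, 'cy': 235.38691105424562, 'eye': array([0.41409033, 0.78469421, 1.06840893]), 'rotation': array([[-0.98384379, -0.13417193,  0.11852973],
       [-0.17894041,  0.71613667, -0.6746322 ],
       [ 0.00563322, -0.68494246, -0.72857539]])}
top {'fovy': 49.88652997269572, 'cx': 318.11516744378326, 'cy': 241.85200922879855, 'eye': array([ 0.41599933, -0.05807443,  1.23818441]), 'rotation': array([[-0.0050104 , -0.99200062,  0.1261335 ],
       [-0.99970143,  0.00798555,  0.02309272],
       [-0.02391524, -0.12598013, -0.99174446]])}
```

View pics/side0.png

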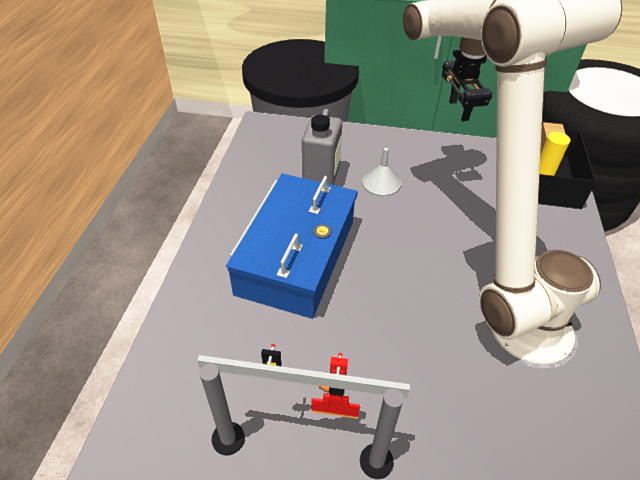

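View pics/top0.png

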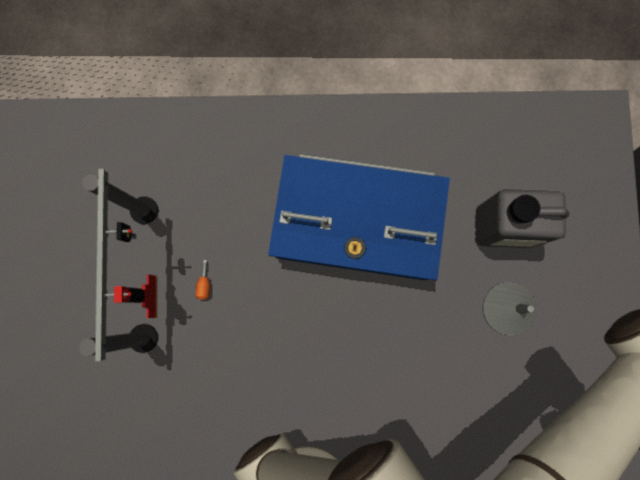

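The side view shows the key at about (271,357), the scraper at (340,375) and the lock at (322,231). In the top view the key is at about (125,232), the lock at (355,248), the handles at (306,219) and (411,235), and the rail is vertical near column 101. I'll zoom in on the key and lock next.

```bash
cat > h.py <<'E'
import numpy as np, cv2
from station import *
def cam(n):
    m=camera_model(n); f=240/np.tan(np.radians(m["fovy"]/2)); return m["eye"],m["rotation"],f,m["cx"],m["cy"]
def ray(n,u,v):
    e,R,f,cx,cy=cam(n); d=R@np.array([(u-cx)/f,(v-cy)/f,1]); return e,d/np.linalg.norm(d)
def plane(n,u,v,z):
    e,d=ray(n,u,v); return e+d*(z-e[2])/d[2]
def tri(a,b):
    e1,d1=ray("side",*a); e2,d2=ray("top",*b)
    s=np.linalg.lstsq(np.c_[d1,-d2],e2-e1,rcond=None)[0]; p,q=e1+s[0]*d1,e2+s[1]*d2
    return (p+q)/2,np.linalg.norm(p-q)
def proj(n,p):
    e,R,f,cx,cy=cam(n); c=R.T@(np.asarray(p)-e); return np.array([cx+f*c[0]/c[2],cy+f*c[1]/c[2]])
def blobs(mask,mn=4):
    k,l,s,c=cv2.connectedComponentsWithStats(mask.astype(np.uint8)); return [(np.round(c[i],1).tolist(),int(s[i,4])) for i in range(1,k) if s[i,4]>=mn]
E
python3 - <<'E'
from h import *
s=cv2.imread("pics/side0.png");t=cv2.imread("pics/top0.png")
def z(i,u,v,w,h,k): return cv2.resize(i[v:v+h,u:u+w],None,fx=k,fy=k,interpolation=cv2.INTER_CUBIC)
a=z(s,245,335,50,37,8);b=z(t,95,210,50,37,8);c=z(t,330,230,50,37,8);d=z(s,297,213,50,37,8)
cv2.imwrite("pics/z0.png",np.vstack([np.hstack([a,b]),np.hstack([c,d])]))
for n,i in(("side",s),("top",t)):
    hsv=cv2.cvtColor(i,cv2.COLOR_BGR2HSV);H,S,V=hsv[...,0],hsv[...,1],hsv[...,2]
    print(n,"red",blobs(((H<6)|(H>174))&(S>150)&(V>80)))
    print(n,"brass",blobs((H>15)&(H<32)&(S>110)&(V>90),15))
    bl=((H>100)&(H<125)&(S>150)&(V>60)).astype(np.uint8)
    cs=max(cv2.findContours(bl,0,2)[0],key=cv2.contourArea); print("blue",cv2.approxPolyDP(cs,5,True)[:,0].tolist())
E
```

```text
side red [([272.5, 345.0], 8), ([339.7, 353.9], 9), ([338.5, 364.7], 249), ([335.1, 404.7], 740)]
side brass [([61.5, 10.5], 73), ([76.8, 2.0], 22), ([122.3, 3.2], 18), ([142.9, 3.0], 25), ([47.9, 7.7], 22), ([10.1, 13.1], 88), ([85.0, 7.2], 16), ([114.6, 8.2], 19), ([39.8, 14.8], 29), ([140.1, 21.0], 91), ([83.0, 13.5], 19), ([129.2, 15.2], 40), ([98.9, 21.8], 16), ([151.7, 18.6], 15), ([108.5, 23.3], 24), ([66.2, 22.8], 33), ([109.7, 40.9], 97), ([126.8, 35.8], 46), ([41.8, 32.9], 18), ([55.4, 37.5], 15), ([79.8, 36.2], 16), ([139.4, 51.0], 174), ([85.6, 39.6], 16), ([20.8, 45.8], 71), ([75.1, 46.1], 23), ([123.5, 51.1], 70), ([5.4, 47.6], 16), ([41.4, 47.6], 20), ([94.6, 51.2], 22), ([31.7, 55.0], 58), ([6.9, 58.2], 55), ([65.0, 57.8], 32), ([84.2, 59.9], 48), ([109.9, 57.7], 34), ([89.9, 72.4], 231), ([149.5, 61.1], 21), ([19.8, 66.9], 40), ([118.2, 74.6], 84), ([128.8, 67.4], 20), ([51.8, 66.9], 16), ([133.8, 74.4], 25), ([142.9, 73.5], 26), ([161.4, 71.9], 17), ([16.1, 81.6], 48), ([449.6, 75.5], 26), ([166.2, 77.9], 16), ([93.9, 81.5], 19), ([137.7, 80.8], 33), ([123.3, 135.9]
[... 1436 characters left out ...]
 96), ([16.9, 259.7], 19), ([12.5, 265.6], 21), ([54.1, 271.2], 21), ([7.0, 272.2], 18), ([3.3, 279.1], 18), ([33.2, 280.5], 19), ([31.6, 293.5], 135), ([10.4, 297.5], 37), ([22.2, 308.6], 36), ([6.6, 313.8], 29), ([11.0, 325.8], 24), ([1.7, 344.1], 31), ([272.9, 363.4], 18), ([334.6, 414.4], 59)]
blue [[281, 174], [226, 265], [233, 294], [312, 317], [351, 224], [356, 191], [327, 184], [331, 189], [320, 192], [317, 215], [307, 211], [319, 182]]
top red [([129.4, 230.4], 13), ([147.5, 279.5], 20), ([143.5, 286.7], 22), ([118.1, 293.9], 143), ([128.8, 293.2], 12), ([143.1, 303.9], 14), ([147.5, 312.5], 20)]
top brass [([354.5, 247.2], 152)]
blue [[285, 156], [269, 254], [436, 279], [448, 178]]
```

View pics/z0.png

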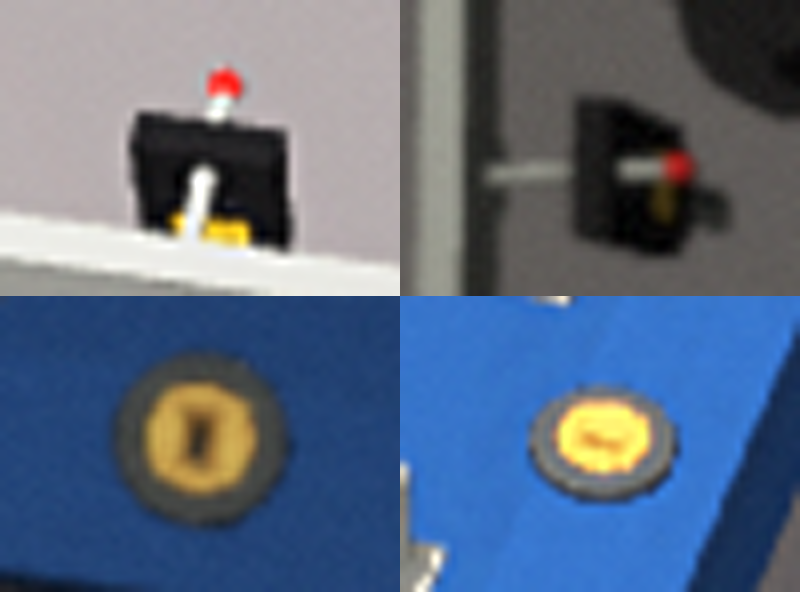

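The zoom shows the key head plate across its peg, which has a red ball at side (272.5,345) and top (129.4,230.4). The keyhole slot runs nearly up-down in the top image, centred at about (354.5,247). Next I turn these pixels into positions.

```bash
python3 - <<'E'
from h import *
r=lambda a:np.round(a,4)
b1,e1=tri((272.5,345.0),(129.4,230.4)); b2,e2=tri((339.7,353.9),(128.8,293.2))
print("balls",r(b1),r(e1),r(b2),r(e2),np.linalg.norm(b1-b2))
print("b at .275",[r(plane("side",*p,.275)) for p in((272.5,345.0),(339.7,353.9))],[r(plane("top",*p,.275)) for p in((129.4,230.4),(128.8,293.2))])
d=b1-b2; print("rail yaw deg",np.degrees(np.arctan2(d[1],d[0])))
kt=plane("top",354.5,247.2,.1305); ks=plane("side",322,230.1,.1305); print("lock",r(kt),r(ks))
c=[plane("top",*p,.124) for p in((285,156),(269,254),(436,279),(448,178))]
c=np.array(c); print("lid",r(c),"edges",[r(np.linalg.norm(c[i]-c[i-1])) for i in range(4)])
for a,b in((1,0),(2,3),(2,1),(3,0)):
    v=c[b]-c[a]; print(np.degrees(np.arctan2(v[1],v[0])))
t=cv2.imread("pics/top0.png").astype(float)
g=cv2.resize(t[236:259,343:366],None,fx=8,fy=8,interpolation=cv2.INTER_CUBIC).mean(2)
yy,xx=np.mgrid[:g.shape[0],:g.shape[1]]; u=(xx+.5)/8+342.5; v=(yy+.5)/8+235.5
m=((u-354.5)**2+(v-247.2)**2<5.5**2)
for th in(60,75,90):
    q=m&(g<th); P=np.array([plane("top",a,b,.1305)[:2] for a,b in zip(u[q][::5],v[q][::5])])
    if len(P)>10:
        w,V=np.linalg.eigh(np.cov(P.T)); print(th,len(P),r(P.mean(0)),r(np.sqrt(w)*3.46),np.degrees(np.arctan2(V[1,1],V[0,1])))
E
```

```text
balls [0.5639 0.3247 0.2726] 0.0002 [0.444  0.3207 0.2729] 0.0008 0.11996745233885998
b at .275 [array([0.5635, 0.326 , 0.275 ]), array([0.4435, 0.3219, 0.275 ])] [array([0.5634, 0.3237, 0.275 ]), array([0.4443, 0.3199, 0.275 ])]
rail yaw deg 1.8905621609961378
lock [ 0.5446 -0.1108  0.1305] [ 0.5437 -0.1069  0.1305]
lid [[ 0.7511  0.0407  0.124 ]
 [ 0.5319  0.0749  0.124 ]
 [ 0.4753 -0.2847  0.124 ]
 [ 0.6969 -0.3185  0.124 ]] edges [np.float64(0.3632), np.float64(0.2218), np.float64(0.3641), np.float64(0.2241)]
-8.868242376938802
-8.64971113298159
81.05527659393235
81.4206778915202
60 61 [ 0.5442 -0.1105] [0.0027 0.0078] 172.71935187829052
75 125 [ 0.5445 -0.1105] [0.0045 0.0099] 170.03403936221466
90 198 [ 0.5446 -0.1105] [0.0059 0.0119] 172.50421619652485
```

Request:
jog_arm(
  rows=[
    [[0,0,-0.03,-0.05],[0,0,-0.03,-0.05]],
  ],
)

```text
time_s: 0.35
tcp_pos: [0.2141, -0.5869, 0.352]
ee_rot: [[-0.9, -0.436, -0.001], [-0.436, 0.9, 0.002], [0.0, 0.002, -1.0]]
wrist_force: [0.1, -0.5, -0.4]
gripper_width: 1.004
gripper_force: 0.0
```

```bash
python3 -c "
from h import *
s=sense();print(s['joints'],s['tcp_pos'],s['ee_rot'])"
```

```text
[-5.51428359e+01  2.02160643e+01  6.23231933e+00 -8.38178373e-03
 -7.61514845e+01 -8.99246890e+00] [ 0.21407198 -0.5868947   0.35198944] [[-8.99841966e-01 -4.36214303e-01 -1.23237526e-03]
 [-4.36215983e-01  8.99839732e-01  2.01790628e-03]
 [ 2.28700641e-04  2.35337854e-03 -9.99997205e-01]]
```

Both views agree on the pegs: 120.0 mm apart at z≈0.273, rail yaw +1.9°. The keyhole is near (0.544,-0.110) with yaw about -8.8°, matching the lid. Now I move above the key with the fingers closing along the rail.

Request:
jog_arm(
  rows=[
    [[0,0,-0.01,-0.165],[0,0,-0.01,-0.165],[0,0,-0.01,-0.165],[0,0,-0.01,-0.165],[0,0,-0.01,-0.165],[0,0,-0.01,-0.165],[0,0,-0.01,-0.162]],
  ],
  claw=0.8,
)

```text
time_s: 1.23
tcp_pos: [0.2142, -0.587, 0.4219]
ee_rot: [[0.036, -0.999, -0.0], [-0.999, -0.036, 0.001], [-0.001, 0.0, -1.0]]
wrist_force: [-0.2, 0.5, 0.4]
gripper_width: 0.802
gripper_force: 0.0
```

Request:
jog_arm(
  rows=[
    [[-0.0459,-0.019,0,0],[-0.0459,-0.019,0,0],[-0.0459,-0.019,0,0],[-0.0459,-0.019,0,0],[-0.0459,-0.019,0,0],[-0.0459,-0.019,0,0],[-0.0459,-0.019,0,0],[-0.0459,-0.019,0,0],[-0.0459,-0.019,0,0],[-0.0459,-0.019,0,0],[-0.0459,-0.019,0,0],[-0.0459,-0.019,0,0],[-0.0459,-0.019,0,0],[-0.0459,-0.019,0,0],[-0.0459,-0.019,0,0],[-0.0459,-0.019,0,0],[-0.0459,-0.019,0,0],[-0.0459,-0.019,0,0],[-0.0459,-0.019,0,0],[-0.0459,-0.019,0,0]],
  ],
)

```text
time_s: 3.72
tcp_pos: [0.5659, 0.3437, 0.4216]
ee_rot: [[0.031, -1.0, -0.001], [-1.0, -0.031, -0.001], [0.001, 0.001, -1.0]]
wrist_force: [-0.1, -0.2, 1.2]
gripper_width: 0.799
gripper_force: 0.0
```

Request:
jog_arm(
  rows=[
    [[0,0,0,0],[0,0,0,0]],
  ],
)

```text
time_s: 3.98
tcp_pos: [0.5654, 0.342, 0.4215]
ee_rot: [[0.031, -1.0, -0.001], [-1.0, -0.031, -0.001], [0.001, 0.001, -1.0]]
wrist_force: [0.0, -0.9, 0.9]
gripper_width: 0.798
gripper_force: 0.0
```

```bash
python3 - <<'E'
from h import *
s=sense();print(np.round(s['joints'],1),s['tcp_pos'],np.round(s['ee_rot'],3).tolist())
t=np.array(s['tcp_pos']);R=np.array(s['ee_rot']);g=t+.051*R[:,2]
b=np.array([.5639,.3247,0]);b[2]=.2595
k=b+np.array([-.0006,.018,0]);print("key",k,"delta tool",np.round(R.T@(k-g),4))
print("head-top check",plane("top",119.7,231,.2835))
i=capture("side");print(camera_model("side")["cx"])
a=cv2.resize(i[280:430,180:380],None,fx=3,fy=3);j=cv2.resize(capture("top")[150:350,60:220],None,fx=2.25,fy=2.25)
cv2.imwrite("pics/a1.png",np.hstack([a[:450,:],j[:450]])[:,:,::-1][:, :800]) if 0 else cv2.imwrite("pics/a1.png",np.hstack([cv2.resize(a,(500,375)),cv2.resize(j,(300,375))])[:,:,::-1])
E
```

```text
[ 45.2  23.   19.9   0.  -87.  -43.4] [0.56544372 0.34204178 0.42150232] [[0.031, -1.0, -0.001], [-1.0, -0.031, -0.001], [0.001, 0.001, -1.0]]
key [0.5633 0.3427 0.2595] delta tool [-0.0009  0.0019  0.111 ]
head-top check [0.56108949 0.33876851 0.2835    ]
311.53575481794
```

View pics/a1.png

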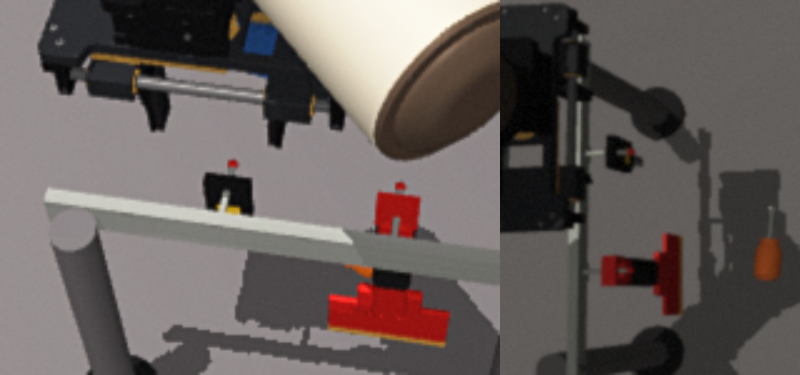

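The gripper is centred over the key with its fingers straddling the peg. Lower and grip.

Request:
jog_arm(
  rows=[
    [[0,0.002,0.014,0],[0,0,0.02,0],[0,0,0.02,0],[0,0,0.02,0],[0,0,0.02,0],[0,0,0.015,0],[0,0,0,0],[0,0,0,0]],
  ],
)

```text
time_s: 5.08
tcp_pos: [0.5638, 0.3422, 0.3142]
ee_rot: [[0.031, -1.0, 0.001], [-1.0, -0.031, 0.001], [-0.001, -0.001, -1.0]]
wrist_force: [0.2, -0.2, -0.8]
gripper_width: 0.797
gripper_force: 0.0
```

Request:
jog_arm(
  rows=[
    [[0,0,0,0],[0,0,0,0],[0,0,0,0],[0,0,0,0],[0,0,0,0],[0,0,0,0]],
  ],
  claw=0.25,
)

```text
time_s: 5.82
tcp_pos: [0.5636, 0.3422, 0.3132]
ee_rot: [[0.031, -1.0, -0.0], [-1.0, -0.031, -0.0], [0.0, 0.0, -1.0]]
wrist_force: [-0.4, -0.5, 0.9]
gripper_width: 0.375
gripper_force: 30.0
```

Request:
jog_arm(
  rows=[
    [[0,0,-0.0045,0],[0,0,0,0],[0,0,0,0]],
  ],
)

```text
time_s: 6.2
tcp_pos: [0.5635, 0.3421, 0.3178]
ee_rot: [[0.031, -1.0, -0.0], [-1.0, -0.031, 0.0], [-0.0, 0.0, -1.0]]
wrist_force: [-0.6, 1.0, -0.7]
gripper_width: 0.376
gripper_force: 30.0
```

Request:
jog_arm(
  rows=[
    [[0.006,0,0,0],[0.006,0,0,0],[0.006,0,0,0],[0.006,0,0,0],[0.006,0,0,0],[0.006,0,0,0],[0.006,0,0,0],[0.006,0,0,0],[0.02,0,0,0],[0.02,0,0,0],[0,0,0,0]],
  ],
)

```text
time_s: 7.58
tcp_pos: [0.5664, 0.2521, 0.3182]
ee_rot: [[0.029, -1.0, 0.0], [-1.0, -0.029, 0.0], [-0.0, -0.0, -1.0]]
wrist_force: [0.5, -0.0, 0.4]
gripper_width: 0.372
gripper_force: 30.0
```

```bash
python3 - <<'E'
from h import *
s=sense();print(s['tcp_pos'],s['gripper_width'],s['wrist_force'])
i=capture("side");j=capture("top")
a=cv2.resize(i[250:400,200:400],None,fx=2,fy=2);b=cv2.resize(j[150:300,60:260],None,fx=2,fy=2)
cv2.imwrite("pics/a2.png",np.hstack([a,b])[:,:,::-1])
E
```

```text
[0.56636715 0.25205732 0.31818772] 0.37247840186875447 [ 0.54047628 -0.04139907  0.43320521]
```

View pics/a2.png

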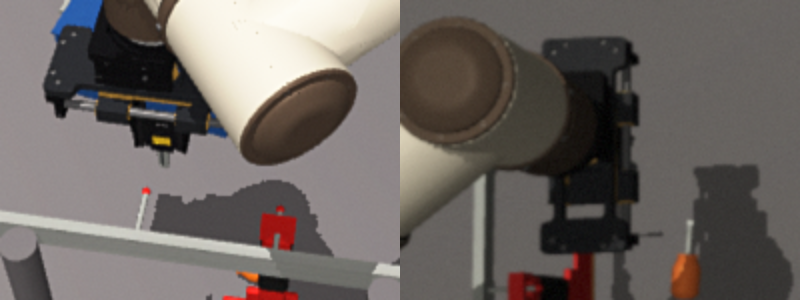

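The key is held with its blade straight down and the peg is free. The scraper still hangs. Now I go above the lock.

Request:
jog_arm(
  rows=[
    [[0.036,0.0033,0,0],[0.036,0.0033,0,0],[0.036,0.0033,0,0],[0.036,0.0033,0,0],[0.036,0.0033,0,0],[0.036,0.0033,0,0],[0.036,0.0033,0,0],[0.036,0.0033,0,0],[0.036,0.0033,0,0],[0.036,0.0033,0,0],[0,0,0.01,0.0915],[0,0,0.01,0.0915],[0,0,0.01,0],[0,0,0,0],[0,0,0,0]],
  ],
)

```text
time_s: 9.55
tcp_pos: [0.5448, -0.1065, 0.2881]
ee_rot: [[-0.15, -0.989, 0.001], [-0.989, 0.15, -0.0], [0.0, -0.001, -1.0]]
wrist_force: [-0.3, 0.9, -1.0]
gripper_width: 0.376
gripper_force: 30.0
```

```bash
python3 - <<'E'
from h import *
s=sense();print(s['tcp_pos'],np.round(s['ee_rot'],3).tolist(),np.round(s['joints'],1))
t=np.array(s['tcp_pos']);tip=t-[0,0,.1147];print("tip px pred",proj("side",tip),proj("top",tip),"lock px",proj("side",[.544,-.109,.1305]))
i=capture("side");j=capture("top")
a=cv2.resize(i[180:255,282:362],None,fx=8,fy=8,interpolation=cv2.INTER_CUBIC)
cv2.imwrite("pics/a3.png",a[:,:,::-1]);cv2.imwrite("pics/side3.png",i[:,:,::-1]);cv2.imwrite("pics/top3.png",j[:,:,::-1])
E
```

```text
[ 0.54479441 -0.10647785  0.28809851] [[-0.15, -0.989, 0.001], [-0.989, 0.15, -0.0], [0.0, -0.001, -1.0]] [  5.7  15.4  -9.9   0.  -64.6 -14.3]
tip px pred [321.90025905 218.25195946] [353.38334742 244.73795904] lock px [322.02625467 229.51126032]
```

View pics/a3.png

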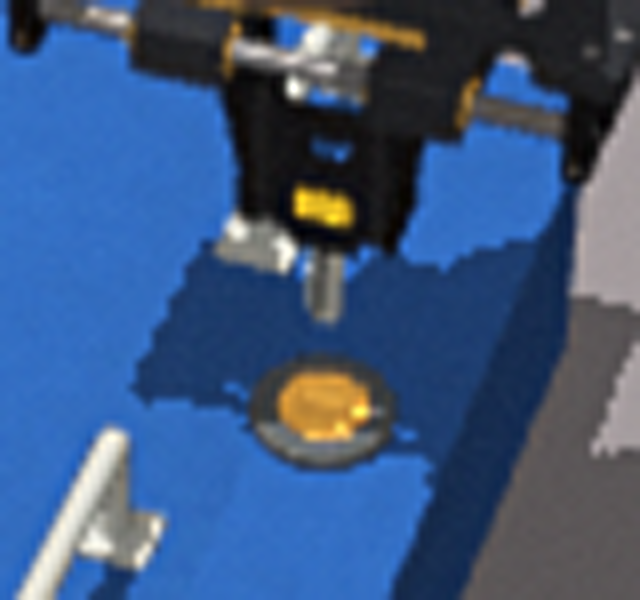

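The tip is at side pixel (322,219.5), with the plug's centre straight below it at (322,230). The side camera alone and the top camera alone both ask for about 4.3 mm towards -y. I apply that and lower to just above the mouth.

Request:
jog_arm(
  rows=[
    [[0.0044,0,0.01,0],[0,0,0.01,0],[0,0,0.01,0],[0,0,0.006,0],[0,0,0,0],[0,0,0,0]],
  ],
)

```text
time_s: 10.4
tcp_pos: [0.544, -0.111, 0.252]
ee_rot: [[-0.151, -0.989, 0.001], [-0.989, 0.151, -0.0], [0.0, -0.001, -1.0]]
wrist_force: [0.1, 1.0, -0.2]
gripper_width: 0.374
gripper_force: 30.0
```

```bash
python3 - <<'E'
from h import *
s=sense();print(s['tcp_pos'],s['wrist_force'])
i=capture("side")
a=cv2.resize(i[200:250,292:352],None,fx=10,fy=10,interpolation=cv2.INTER_CUBIC)
cv2.imwrite("pics/a4.png",a[:,:,::-1])
E
```

```text
[ 0.54404034 -0.11099226  0.25203231] [ 0.08371628  1.02335356 -0.17063548]
```

View pics/a4.png

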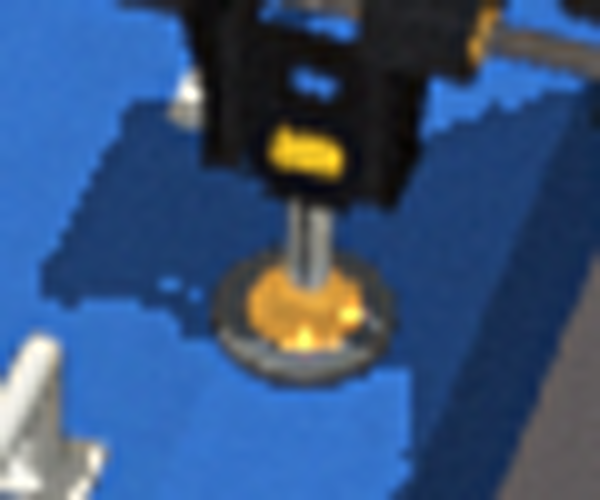

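The tip sits about 6.5 mm above the mouth. It is at crop (311,285) with the plug's centre at (305,306): once its height is projected down, within 1 mm in depth and about 1 mm off in x. I nudge it and insert.

Request:
jog_arm(
  rows=[
    [[0,-0.0009,0.002,0],[0,0,0.002,0],[0,0,0.002,0],[0,0,0.002,0],[0,0,0.002,0],[0,0,0.002,0],[0,0,0.002,0],[0,0,0,0]],
  ],
)

```text
time_s: 11.45
tcp_pos: [0.5446, -0.1111, 0.2375]
ee_rot: [[-0.151, -0.988, -0.0], [-0.988, 0.151, 0.0], [0.0, 0.0, -1.0]]
wrist_force: [-0.0, -0.2, -0.8]
gripper_width: 0.376
gripper_force: 30.0
```

Request:
jog_arm(
  rows=[
    [[0,0,0.002,0],[0,0,0.002,0],[0,0,0.002,0],[0,0,0.002,0],[0,0,0.002,0],[0,0,0.002,0],[0,0,0.002,0],[0,0,0.002,0],[0,0,0.002,0],[0,0,0,0]],
  ],
)

```text
time_s: 12.7
tcp_pos: [0.5446, -0.1111, 0.2195]
ee_rot: [[-0.151, -0.988, -0.0], [-0.988, 0.151, -0.0], [0.0, 0.0, -1.0]]
wrist_force: [0.3, -0.5, -0.6]
gripper_width: 0.374
gripper_force: 30.0
```

Request:
jog_arm(
  rows=[
    [[0,0,0.001,0],[0,0,0.001,0],[0,0,0.001,0],[0,0,0.001,0],[0,0,0.001,0],[0,0,0.001,0],[0,0,0,0]],
  ],
)

```text
time_s: 13.58
tcp_pos: [0.5448, -0.1112, 0.2139]
ee_rot: [[-0.151, -0.988, 0.0], [-0.988, 0.151, -0.0], [0.0, -0.0, -1.0]]
wrist_force: [-1.2, 0.1, 2.3]
gripper_width: 0.372
gripper_force: 30.0
```

Request:
jog_arm(
  rows=[
    [[0,0,0.001,0],[0,0,0.001,0],[0,0,0,0],[0,0,0,0]],
  ],
)

```text
time_s: 14.08
tcp_pos: [0.5448, -0.1112, 0.2119]
ee_rot: [[-0.151, -0.988, 0.0], [-0.988, 0.151, -0.0], [-0.0, -0.0, -1.0]]
wrist_force: [-0.5, -0.7, 3.4]
gripper_width: 0.377
gripper_force: 30.0
```

Only the spring is felt so far (2–3 N). I continue until the collar lands.

Request:
jog_arm(
  rows=[
    [[0,0,0.0007,0],[0,0,0.0007,0],[0,0,0.0006,0],[0,0,0,0],[0,0,0,0]],
  ],
)

```text
time_s: 14.7
tcp_pos: [0.5448, -0.1112, 0.2112]
ee_rot: [[-0.151, -0.989, 0.001], [-0.989, 0.151, -0.0], [0.0, -0.001, -1.0]]
wrist_force: [-2.8, 1.3, 9.7]
gripper_width: 0.377
gripper_force: 30.0
```

The collar is home: 9.7 N with the motion stopped. Now I turn it clockwise.

Request:
jog_arm(
  rows=[
    [[0,0,0,0],[0,0,0,0.06],[0,0,0,0.08],[0,0,0,0.08],[0,0,0,0.08],[0,0,0,0.08],[0,0,0,0.08],[0,0,0,0.08],[0,0,0,0.08],[0,0,0,0.08],[0,0,0,0]],
  ],
)

```text
time_s: 16.08
tcp_pos: [0.5452, -0.1113, 0.2112]
ee_rot: [[-0.752, -0.659, 0.002], [-0.659, 0.752, -0.001], [-0.001, -0.002, -1.0]]
wrist_force: [-2.9, 0.9, 8.5]
gripper_width: 0.376
gripper_force: 30.0
```

```bash
python3 -c "
from station import *
s=sense();print(s['wrist_force'],s['moment'],s['tcp_pos'],s['ee_rot'][:,1])"
```

```text
[-2.8802284   0.88549904  8.4812786 ] [0.13529706 0.7316544  0.00583203] [ 0.54515337 -0.11134153  0.21122531] [-0.65867571  0.75242493 -0.00173886]
```

Request:
jog_arm(
  rows=[
    [[0,0,0,0.08],[0,0,0,0.08],[0,0,0,0.08],[0,0,0,0.08],[0,0,0,0.08],[0,0,0,0.08],[0,0,0,0.08],[0,0,0,0.06],[0,0,0,0],[0,0,0,0]],
  ],
)

```text
time_s: 17.32
tcp_pos: [0.5449, -0.1114, 0.2113]
ee_rot: [[-0.995, -0.099, 0.001], [-0.099, 0.995, -0.001], [-0.001, -0.001, -1.0]]
wrist_force: [-3.0, 0.4, 8.1]
gripper_width: 0.377
gripper_force: 30.0
```

```bash
python3 -c "
from station import *
s=sense();print(s['wrist_force'],s['moment'],s['tcp_pos'],s['ee_rot'][:,1])"
```

```text
[-3.01842618  0.44970753  8.07079209] [ 0.08026676  0.82663768 -0.01693269] [ 0.54493463 -0.11140048  0.2112591 ] [-9.93063125e-02  9.95056448e-01 -9.59756311e-04]
```

Request:
jog_arm(
  rows=[
    [[0,0,0,0.04],[0,0,0,0.04],[0,0,0,0.04],[0,0,0,0.03],[0,0,0,0],[0,0,0,0]],
  ],
)

```text
time_s: 18.08
tcp_pos: [0.5449, -0.1113, 0.2113]
ee_rot: [[-0.999, 0.05, 0.001], [0.05, 0.999, -0.001], [-0.001, -0.001, -1.0]]
wrist_force: [-3.0, 1.2, 9.1]
gripper_width: 0.373
gripper_force: 30.0
```

```bash
python3 -c "
from station import *
s=sense();print(s['wrist_force'],s['moment'],s['tcp_pos'],s['ee_rot'][:,1])"
```

```text
[-2.98320192  1.24180084  9.14137201] [0.10565543 0.87856356 0.14079513] [ 0.54487585 -0.11132628  0.2112566 ] [ 4.98969877e-02  9.98754042e-01 -8.09150820e-04]
```

The moment rose to 0.14 N m, so the stop is reached. I release and rise, then measure the left handle.

Request:
jog_arm(
  rows=[
    [[0,0,0,-0.04],[0,0,0,0]],
  ],
)

```text
time_s: 18.32
tcp_pos: [0.5449, -0.1113, 0.2113]
ee_rot: [[-1.0, 0.01, 0.001], [0.01, 1.0, -0.001], [-0.001, -0.001, -1.0]]
wrist_force: [-3.3, 1.0, 8.9]
gripper_width: 0.375
gripper_force: 30.0
```

Request:
jog_arm(
  rows=[
    [[0,0,0,0],[0,0,0,0],[0,0,0,0],[0,0,0,0],[0,0,-0.01,0],[0,0,-0.03,0],[0,0,-0.04,0],[0,0,-0.04,0],[0,0,0,0]],
  ],
  claw=0.75,
)

```text
time_s: 19.45
tcp_pos: [0.5461, -0.1113, 0.3345]
ee_rot: [[-1.0, 0.011, 0.009], [0.011, 1.0, -0.0], [-0.009, -0.0, -1.0]]
wrist_force: [-0.7, 0.4, -0.9]
gripper_width: 0.75
gripper_force: 0.0
```

```bash
python3 - <<'E'
from h import *
s=sense();t=np.array(s['tcp_pos']);R=np.array(s['ee_rot']);print(t,np.round(R[:,1],3),np.round(s['joints'],1))
img=cv2.imread("pics/top0.png");hsv=cv2.cvtColor(img,cv2.COLOR_BGR2HSV)
m=(hsv[...,1]<70)&(hsv[...,2]>130); m[:205]=0;m[250:]=0;m[:,:275]=0;m[:,445:]=0
print(blobs(m,20))
k=np.array([.545,-.111]);a=np.radians(-8.76);cx=np.array([np.cos(a),np.sin(a)]);cy=np.array([-np.sin(a),np.cos(a)])
for n,sg in(("L",1),("R",-1)):
    h=k+.045*cx+sg*.115*cy;print(n,h,proj("top",[*h,.166]),proj("side",[*h,.166]))
print("hinge",k+.185*cx)
i=capture("side");j=capture("top")
A=cv2.resize(i[160:320,220:380],(400,400));B=cv2.resize(j[140:300,250:410],(400,400))
cv2.imwrite("pics/a5.png",np.hstack([A,B])[:,:,::-1])
E
```

```text
[ 0.54607261 -0.11130485  0.33450398] [ 0.011  1.    -0.   ] [  5.2  13.6  -5.5   0.1 -70.3 -95.8]
[([297.4, 216.7], 145), ([329.6, 219.9], 22), ([403.6, 231.7], 145)]
L [ 0.6069891 -0.0041948] [304.28470371 216.27667979] [288.99025395 246.83323809]
R [ 0.57196105 -0.23151183] [412.92314237 231.79704113] [319.54944004 186.48026846]
hinge [ 0.72784196 -0.13917474]
```

View pics/a5.png

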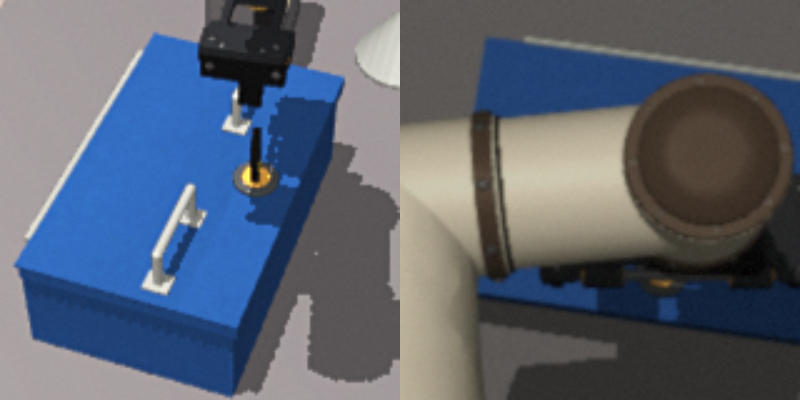

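The key stands in the lock, turned, with the plug at side pixel ≈(322,231). The left handle is free at about (289,247), as predicted from the lock. I go over it and turn the fingers to close across the bar.

Request:
jog_arm(
  rows=[
    [[-0.012,0.0216,0,0],[-0.012,0.0216,0,0],[-0.012,0.0216,0,0],[-0.012,0.0216,0,0],[-0.012,0.0216,0,0],[0,0,0,-0.1428],[0,0,0,-0.1428],[0,0,0,-0.1428],[0,0,0,-0.1428],[0,0,0,-0.1428],[0,0,0,-0.1428],[0,0,0,-0.1428],[0,0,0,-0.1428],[0,0,0,-0.1428],[0,0,0,-0.1428],[0,0,0.02,0],[0,0,0.02,0],[0,0,0,0],[0,0,0,0]],
  ],
)

```text
time_s: 21.92
tcp_pos: [0.6066, -0.0034, 0.2906]
ee_rot: [[-0.153, -0.988, 0.001], [-0.988, 0.153, -0.0], [0.0, -0.001, -1.0]]
wrist_force: [-0.1, 0.0, 0.2]
gripper_width: 0.75
gripper_force: 0.0
```

```bash
python3 - <<'E'
from h import *
s=sense();print(s['tcp_pos'],np.round(s['ee_rot'],3).tolist())
p=lambda q:.147*np.array([np.cos(np.radians(162.2)-q),np.sin(np.radians(162.2)-q)])
q=np.linspace(0,.95,20);P=np.array([p(a) for a in q]);print(np.round(np.diff(P,axis=0),4).tolist())
E
```

```text
[ 0.6066167  -0.00338632  0.29055959] [[-0.153, -0.988, 0.001], [-0.988, 0.153, -0.0], [0.0, -0.001, -1.0]]
[[0.0024, 0.0069], [0.0028, 0.0068], [0.0031, 0.0067], [0.0034, 0.0065], [0.0038, 0.0063], [0.0041, 0.0061], [0.0044, 0.0059], [0.0047, 0.0057], [0.0049, 0.0054], [0.0052, 0.0052], [0.0055, 0.0049], [0.0057, 0.0047], [0.0059, 0.0044], [0.0061, 0.0041], [0.0063, 0.0037], [0.0065, 0.0034], [0.0067, 0.0031], [0.0068, 0.0028], [0.0069, 0.0024]]
```

Request:
jog_arm(
  rows=[
    [[0,0,0.015,0],[0,0,0.015,0],[0,0,0.015,0],[0,0,0.015,0],[0,0,0.0085,0],[0,0,0,0]],
  ],
)

```text
time_s: 22.68
tcp_pos: [0.6057, -0.0039, 0.2203]
ee_rot: [[-0.153, -0.988, -0.002], [-0.988, 0.153, -0.0], [0.001, 0.002, -1.0]]
wrist_force: [0.2, -0.5, -0.0]
gripper_width: 0.749
gripper_force: 0.0
```

Request:
jog_arm(
  rows=[
    [[0,0,0,0],[0,0,0,0],[0,0,0,0],[0,0,0,0],[0,0,0,0],[0,0,0,0],[0,0,0,0]],
  ],
  claw=0.05,
)

```text
time_s: 23.55
tcp_pos: [0.6069, -0.0039, 0.2214]
ee_rot: [[-0.153, -0.988, 0.003], [-0.988, 0.153, -0.0], [-0.0, -0.003, -1.0]]
wrist_force: [2.9, -2.5, -2.1]
gripper_width: 0.102
gripper_force: 30.0
```

The bar is gripped (opening ≈ 9–10 mm). First I lift a little to test that the bolt is drawn.

Request:
jog_arm(
  rows=[
    [[0,-0.0024,-0.0069,0],[0,-0.0028,-0.0068,0],[0,-0.0031,-0.0067,0],[0,0,0,0]],
  ],
)

```text
time_s: 24.05
tcp_pos: [0.6147, -0.0051, 0.2414]
ee_rot: [[-0.154, -0.988, 0.001], [-0.988, 0.154, 0.0], [-0.0, -0.001, -1.0]]
wrist_force: [5.8, -0.9, -5.2]
gripper_width: 0.105
gripper_force: 30.0
```

Request:
jog_arm(
  rows=[
    [[0,-0.0034,-0.0065,0],[0,-0.0038,-0.0063,0],[0,-0.0041,-0.0061,0],[0,-0.0044,-0.0059,0],[0,-0.0047,-0.0057,0],[0,-0.0049,-0.0054,0],[0,-0.0052,-0.0052,0],[0,-0.0055,-0.0049,0],[0,0,0,0]],
  ],
)

```text
time_s: 25.18
tcp_pos: [0.6499, -0.0107, 0.2895]
ee_rot: [[-0.153, -0.988, 0.001], [-0.988, 0.153, -0.0], [0.0, -0.001, -1.0]]
wrist_force: [-5.1, 1.6, 2.7]
gripper_width: 0.105
gripper_force: 30.0
```

Request:
jog_arm(
  rows=[
    [[0,-0.0057,-0.0047,0],[0,-0.0059,-0.0044,0],[0,-0.0061,-0.0041,0],[0,-0.0063,-0.0037,0],[0,-0.0065,-0.0034,0],[0,-0.0067,-0.0031,0],[0,-0.0068,-0.0028,0],[0,-0.0069,-0.0024,0],[0,0,0,0],[0,0,0,0]],
  ],
)

```text
time_s: 26.42
tcp_pos: [0.7011, -0.0187, 0.3201]
ee_rot: [[-0.153, -0.988, 0.007], [-0.988, 0.153, -0.001], [-0.0, -0.007, -1.0]]
wrist_force: [-2.7, 2.0, 5.3]
gripper_width: 0.105
gripper_force: 30.0
```

```bash
python3 - <<'E'
from h import *
s=sense();print(s['tcp_pos'],s['wrist_force'])
i=capture("side");j=capture("top")
A=cv2.resize(i[100:340,200:440],(400,400));B=cv2.resize(j[60:300,250:490],(400,400))
cv2.imwrite("pics/a6.png",np.hstack([A,B])[:,:,::-1])
E
```

```text
[ 0.70108971 -0.01872023  0.32012283] [-2.66478982  1.96330979  5.25626984]
```

View pics/a6.png

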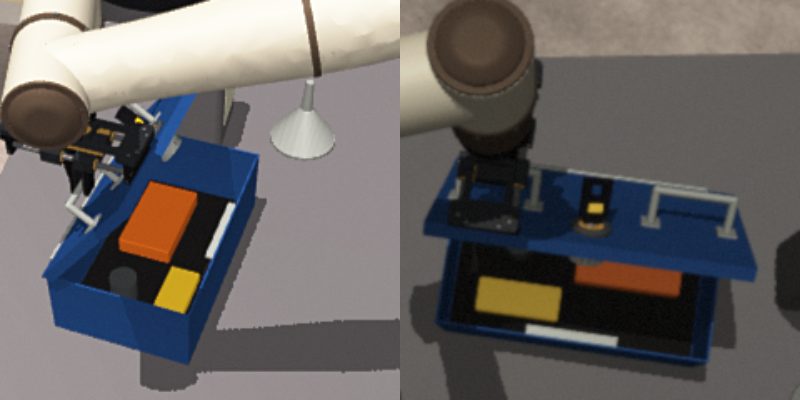

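The lid is open at about 0.95 rad with the key still in its lock (right crop ≈(593,210)), and the gripper holds the left bar. I open slightly so the outer finger stays off the lid, then back straight up.

Request:
jog_arm(
  rows=[
    [[0,0,0,0],[0,0,0,0],[0,0,0,0],[0,0,0,0],[0,0,-0.005,0],[0,0,-0.01,0],[0,0,-0.015,0],[0,0,-0.02,0],[0,0,-0.03,0],[0,0,-0.03,0],[0,0,-0.03,0],[0,0,0,0],[0,0,0,0],[0,0,0,0],[0,0,0,0]],
  ],
  claw=0.3,
)

```text
time_s: 28.4
tcp_pos: [0.6999, -0.0184, 0.4553]
ee_rot: [[-0.153, -0.988, -0.002], [-0.988, 0.153, -0.0], [0.001, 0.002, -1.0]]
wrist_force: [-0.3, -0.3, 0.8]
gripper_width: 0.299
gripper_force: 0.0
```

```bash
python3 - <<'E'
from h import *
s=sense();print(s['tcp_pos'],s['wrist_force'],s['gripper_width'])
i=capture("side");j=capture("top")
A=cv2.resize(i[100:440,150:440],(400,469));B=cv2.resize(j[60:340,80:319+0],(400,469))
C=cv2.resize(j[60:340,270:590],(400,350))
cv2.imwrite("pics/a7.png",np.hstack([cv2.resize(i,(400,300)),cv2.resize(j,(400,300))])[:,:,::-1])
E
```

```text
[ 0.69992772 -0.01839978  0.4552892 ] [-0.33225685 -0.25973972  0.84833369] 0.29858140394669147
```

View pics/a7.png

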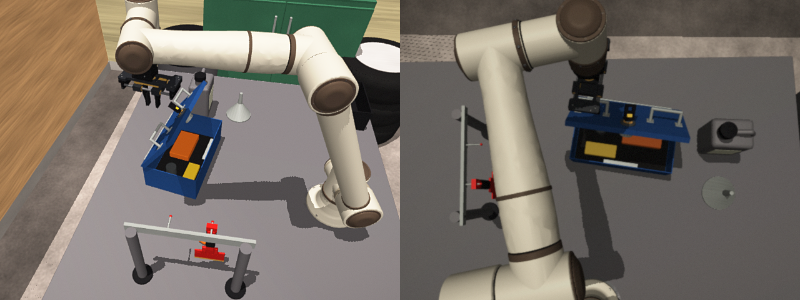

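The lid stands open on its own, the key is in the lock, the gripper is clear, the scraper still hangs, and the jug and funnel haven't moved. I'm handing it in.

```bash
python3 -c "
from station import *
print(finish_job())"
```

```text
the job is handed in; nothing more can be done
None
```

The job is handed in with no verdict shown: the key is in the lock and turned to its stop, and the lid stands open on its own at about 0.95 rad. The scraper still hangs and the jug and funnel look unmoved; the arm hid the screwdriver in the last pictures, but nothing went near it.

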